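# Angle a target-frame lath past the stake into the rack

## Task

Push the loose wooden lath into the empty front bay of the lath rack. It is too long to go straight in past the steel stake that stands in the bay's front: angle one end in behind the stake first, then swing the other end in, and push the lath back so that it lies flat along the board behind the bay. Only push it gently along the table with the fingertips, without gripping it or lifting it, leave the other things on the table where they are, and finish with the hand clear.

Things in the scene. Friction and masses are not known exactly. Their poses are not given: they have to be found in the camera images.
- rack: plywood lath rack screwed to the table, open in front and on top, no floor (the lath slides on the table). Origin on the table, on the line of the front opening, midway along it; x points into the bay, away from the robot; y along the bay; z up. Empty front bay 400 mm long: end boards 15 mm thick, 36 mm tall, inner faces at y = +/-200 mm, from x = -10 to 158 mm
- bay_back (a point): on the table, at the middle of the front face of the board behind the empty front bay: rack x = 90 mm. The board is 400 mm long, 12 mm thick, 36 mm tall. Behind it the rear bay is filled by another lath, fixed, before a rear board of the same height (rack x = 146 to 158 mm)
- stake: fixed upright steel post, 20 mm diameter, 60 mm tall. It stands on the rack's front line (rack x = 0) in one of two flush sockets, at rack y = +110 or -110 mm: clear gap 300 mm to the farther end board, 80 mm to the nearer, 80 mm from its rear to the board behind. The empty socket is only a flush disc. Origin on its axis, on the table; axes parallel to the rack's
- lath: loose planed wooden lath 340 x 40 x 28 mm, about 0.2 kg (0.13 to 0.27), lying flat on the table in front of the rack. Origin at the centre of its underside (on the table); x along its length, y across its 40 mm width, z up
- lath_a (a point): centre of the lath's end face at its own +x, 14 mm above the table, 170 mm from the middle
- lath_b (a point): centre of the lath's end face at its own -x, 14 mm above the table, 170 mm from the middle
- glue: white plastic glue bottle with orange cap, 54 mm across, 130 mm tall; origin at the centre of its foot; stands just beyond the +y end board of the rack
- screw_jar: glass jar with a steel lid, 60 mm across, 75 mm tall; origin at the centre of its foot; stands just beyond the -y end board of the rack
- mug: blue mug, 82 mm across, 95 mm tall; origin at the centre of its foot; at the left of the table
- tape: black tape measure standing on edge, 70 x 38 x 62 mm tall; origin at the centre of its foot; on the table to the left
- hammer: claw hammer lying at the right of the table, about 260 mm long along its own x; origin at its middle, on the table
- ear_defenders: black ear defenders lying at the left of the table, cups 68 mm across, some 170 x 185 mm over all, 68 mm tall; origin midway between the cups, on the table; the band runs along its own +x
- tacker: steel staple gun lying on its side at the right of the table, 150 x 80 x 28 mm; origin on the table, near its middle
Things that resemble listed ones, but are neither listed nor needed, are in the scene too. Of the things shaped like the stake, the steel one is meant.

How it is judged:
On the way, in this order (a step that is already met when the one before it is completed fails the run):
1. one end of the lath is in the bay and past the stake (its end face beyond the stake's axis) while the other end is still out in front (((x of lath_a in the frame of rack above 0.015 m and x of lath_b in the frame of rack below -0.015 m and ((y of stake in the frame of rack below 0 m and y of lath_a in the frame of rack below -0.115 m) or (y of stake in the frame of rack above 0 m and y of lath_a in the frame of rack above 0.115 m))) or (x of lath_b in the frame of rack above 0.015 m and x of lath_a in the frame of rack below -0.015 m and ((y of stake in the frame of rack below 0 m and y of lath_b in the frame of rack below -0.115 m) or (y of stake in the frame of rack above 0 m and y of lath_b in the frame of rack above 0.115 m))))), for 0.05 s.
2. both ends of the lath are inside the bay (x of each of lath_a, lath_b in the frame of rack above 0.02 m), for 0.1 s.
At the end, for the whole second after the job is handed in: The lath lies flat on the table in the front bay, behind the stake, within 10 mm of the board behind the bay at both ends (middle of each end face at least 60 mm behind the front line) and parallel to it within 0.06 rad, at rest and released (x of lath_a in the frame of rack between 0.06 and 0.078 m and x of lath_b in the frame of rack between 0.06 and 0.078 m and angle between the x axis of lath and the y axis of rack, either way round below 0.06 rad and angle between lath's own z axis and vertical below 0.08 rad and height (world z) of lath below 0.006 m and linear speed of lath below 0.01 m/s); the robot touches nothing.
It fails at once if the lath is lifted: an end or the middle rises more than 15 mm (height (world z) of any of lath_a, lath_b above 0.029 m or height (world z) of lath above 0.015 m).
It fails at once if the lath is gripped or rammed: more than 40 N between the fingers and the lath (contact force between the fingers and lath above 40 N).
It fails at once if a bystander is moved by more than 25 mm (distance of any of glue, screw_jar, mug, tape, hammer, ear_defenders, tacker from where it was at the start of the episode above 0.025 m).
It also fails if it takes over 64 s, if anything falls off the work surface, if the arm or the gripper's body presses on something with over 40 N, if the wrist force passes 120 N, or if a joint passes its speed limit or range.

## Robot

A 6-joint arm with a two-finger parallel gripper is mounted at the origin on the work surface. World frame = base frame: x ahead of the robot, y to its left, z up, the work surface at z = 0. Lengths are in m, angles in rad, forces in N, time in s.
With the tool pointing down it reaches from about 0.35 to 0.775 m from the base axis. Payload 5.5 kg.
Tool frame: the origin (TCP) lies between the finger pads; the fingertips stand 19 mm ahead of it and the grasp point (between the pads) is the TCP; z points along the fingers, x is the direction in which the jaws open and shut, and the axes are right-handed (so a half turn about z gives the same grasp; the last joint's range is limited). The gripper opens to 85 mm and grips with 20 to 120 N. Pads are 22 mm wide; open, the fingers measure 114 mm over their backs; the gripper's body (76 mm by 85 mm) begins 54 mm behind the grasp point. The pads swing forward as they close: fully open they stand 13 mm farther back than shut.
Start: joints at [-0.14, 0.313, 0.046, 1.304, 0, 1.431], TCP at [0.575, -0, 0.25] pointing down, gripper open.
Joint ranges: [-2.76, 2.76], [-0.86, 1.69], [-1.03, 1.26], [-2.2, 2.34], [-1.47, 1.5], [-3.14, 3.14]. Speed limits (rad/s): [2.57, 2.57, 3.14, 3.14, 3.14, 3.14].

## Interface

Orientations are given as a unit quaternion [w, x, y, z].
In Python, from workcell import env gives the robot as it stands. The module is installed in compiled form; this text tells all that it offers.
- The arm moves only by the tool carry_out, never from a script. Its argument "steps" is a list of rows, each a list of 7 numbers: the gripper command: -1 is shut, 1 is fully open, values between are in proportion, then the shift along the tool's x, y, z in m, then the turn, a rotation vector about the tool's x, y, z in rad. A call has 1 to 20 rows; each row shifts and turns the commanded pose from where the row before left it, along the tool's axes as they then stand; what a row does not reach is not made up. A row lasts 1/8 s, in which the tool goes at most 62.5 mm and 10.7 degrees, less where a joint would pass 70% of its speed; a pose out of reach is approached as far as the arm can. A call with a gripper value outside its range is refused whole. The fingers move at their own pace and stop on an object; "grip_force" is the grip in N (left out, the last holds). Time passes only in rows, so rows that do not move let the fingers close. It gives the time, the measured TCP pose, the force and the opening at its end, in the units of the state.
- env.get_state(): the state, without advancing time (a new reading comes with each control period).
- env.read_camera(name): name is "scene" or "side" or "wrist"; returns a dict with "color" (420x560x3 uint8, red, green, blue), "K" (3x3 intrinsics, pixels), "dist" ([k1, k2, p1, p2, k3] as OpenCV has them; the pictures are not rectified), "R" (3x3) and "t" (3): a world point X has camera coordinates R X + t. Camera axes: x right, y down, z forward; pixel columns grow to the right and rows downward; lengths in m; the calibration is good to about 2 mm. A picture is of the moment at which its call begins. There is no depth.
- env.hand_in(): hands the job in, once; it reports no verdict.
The state is a dict: "clock": time; "joint_pos": joint angles; "qvel": joint speeds; "tau": joint torques, N m; "tcp_pos": TCP position; "orientation": TCP orientation; "wrist_force": force on the tool from outside, world axes, zero at the start; "ft_torque": the same for the moment, N m; "finger_gap": finger opening in m.
Only numpy, scipy, OpenCV 4.12 (cv2) and the standard library are available. Lean on these libraries where they do the work, as an engineer would, in place of code of your own. Each camera call takes 0.05 s, during which the arm holds its last target. There are 200 camera calls.

## Working session

There is one attempt and no reset: what is moved stays moved. The work goes in short steps, Python scripts to look and compute and a tool call to move; the robot and the scene stay as the last step left them, time stands still between calls to the robot, and variables do not carry over. Pictures are saved under pics/ and viewed, about 8 in all and at most 12, crops included, and the job is handed in when it is done.

Besides the shell and the picture viewer there is one more tool, called after "Emit:" as name(argument=value, ...) on one line, values as JSON. carry_out: Moves the arm, as the interface text tells. Its arguments: {"type":"object","properties":{"steps":{"type":"array","items":{"type":"array","items":{"type":"number"}}},"grip_force":{"type":"number"}},"required":["steps"]}

```bash
mkdir -p pics; cat > h.py <<'E'
import numpy as np, cv2
from workcell import env
def cam(n):
    c=env.read_camera(n); return {k:(np.array(v) if k!='color' else np.array(v)) for k,v in c.items()}
def save(c,f,crop=None,s=1):
    im=cv2.cvtColor(c['color'],cv2.COLOR_RGB2BGR)
    if crop: im=im[crop[1]:crop[3],crop[0]:crop[2]]
    cv2.imwrite('pics/'+f,cv2.resize(im,None,fx=s,fy=s,interpolation=cv2.INTER_CUBIC))
def rays(c,uv):
    p=cv2.undistortPoints(np.float64(uv).reshape(-1,1,2),c['K'],c['dist']).reshape(-1,2)
    d=np.c_[p,np.ones(len(p))]@c['R']; return -c['R'].T@c['t'],d
def onz(c,uv,z):
    o,d=rays(c,uv); return o+d*((z-o[2])/d[:,2])[:,None]
def proj(c,X):
    r,_=cv2.Rodrigues(c['R']); return cv2.projectPoints(np.float64(X).reshape(-1,1,3),r,c['t'],c['K'],c['dist'])[0].reshape(-1,2)
def tri(c1,uv1,c2,uv2):
    o1,d1=rays(c1,[uv1]);o2,d2=rays(c2,[uv2]);d1=d1[0];d2=d2[0]
    s=np.linalg.lstsq(np.c_[d1,-d2],o2-o1,rcond=None)[0]
    a=o1+s[0]*d1;b=o2+s[1]*d2; return (a+b)/2,np.linalg.norm(a-b)
E
python3 - <<'E'
from h import *
import pickle
C={n:cam(n) for n in('scene','side','wrist')}
pickle.dump(C,open('c0.pkl','wb'))
for n in('scene','side'): save(C[n],n+'0.png',None,1.42)
for n in C: print(n,-C[n]['R'].T@C[n]['t'],C[n]['R'][2])
print(env.get_state())
E
```

```text
scene [1.28845838 0.76390914 0.86520852] [-0.54821275 -0.56356814 -0.61794315]
side [-0.37482213  0.92634034  0.896869  ] [ 0.60172863 -0.58696637 -0.54165776]
wrist [0.57398085 0.07162019 0.37322986] [-0.00151305 -0.2804351  -0.9598718 ]
{'clock': 0.15, 'joint_pos': array([-1.39587571e-01,  3.13851152e-01,  4.52427831e-02,  1.30356862e+00,
       -1.91257793e-05,  1.43117338e+00]), 'qvel': array([-6.46848376e-05, -1.81134839e-03,  3.21566653e-03, -4.55218041e-04,
        4.66578584e-04, -1.79983860e-04]), 'tau': array([ 1.76330479e-03, -4.81067133e+01,  2.98815805e+01,  1.39078675e-02,
       -1.10673584e-04, -5.56924022e-05]), 'tcp_pos': array([5.74657782e-01, 4.01691357e-05, 2.49601607e-01]), 'orientation': array([-8.65914072e-05,  9.99999762e-01,  1.76945943e-05, -6.84946625e-04]), 'wrist_force': array([ 0.14000767,  0.60079658, -0.39156011]), 'ft_torque': array([-0.02046323,  0.05109677,  0.04208744]), 'finger_gap': 0.085503779391221}
```

View pics/scene0.png

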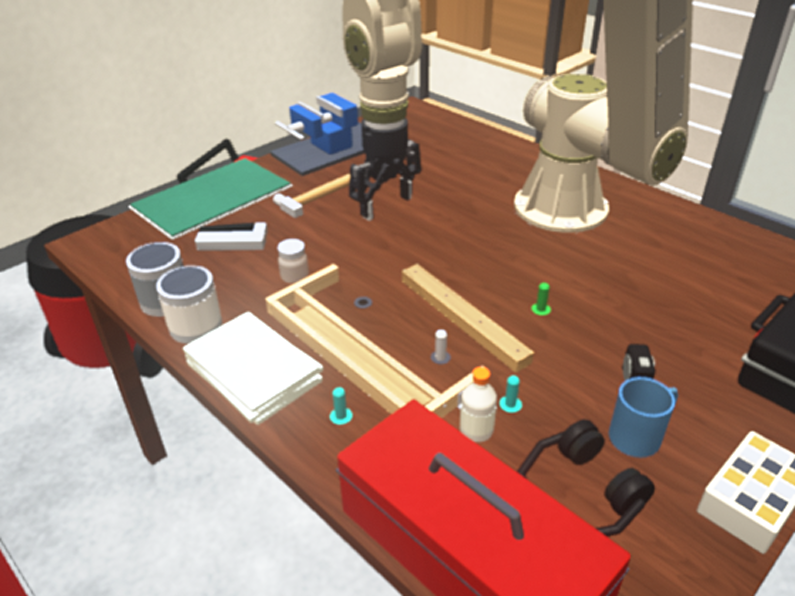

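View pics/side0.png

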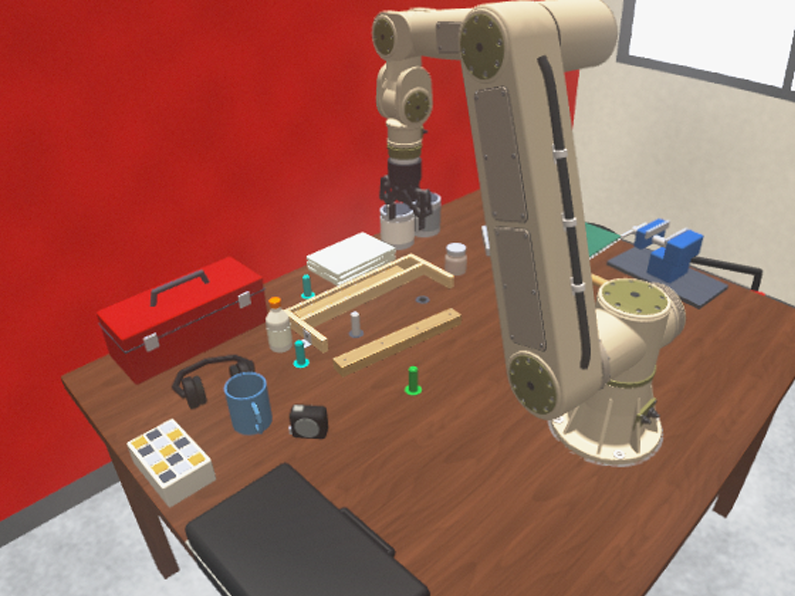

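The scene view shows the lath at (405–530, 265–365), the rack behind it, and the posts. The stake-like things are the grey steel post at (440,347), which stands in the rack's front-line socket with the empty socket at (363,302), teal posts at (340,405) and (511,393), and a green post at (541,298). The grey one fits because it is steel and on the front line near the glue, at +y. The side view agrees, with grey at (355,325). I'll confirm it in an enlarged crop.

```bash
python3 - <<'E'
from h import *
import pickle
C=pickle.load(open('c0.pkl','rb'))
a=cv2.cvtColor(C['scene']['color'],cv2.COLOR_RGB2BGR)[170:310,180:380]
b=cv2.cvtColor(C['side']['color'],cv2.COLOR_RGB2BGR)[170:270,180:340]
cv2.imwrite('pics/cr1.png',cv2.resize(a,None,fx=4,fy=4,interpolation=2))
cv2.imwrite('pics/cr2.png',cv2.resize(b,None,fx=5,fy=5,interpolation=2))
E
```

```text
(no output)
```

View pics/cr1.png

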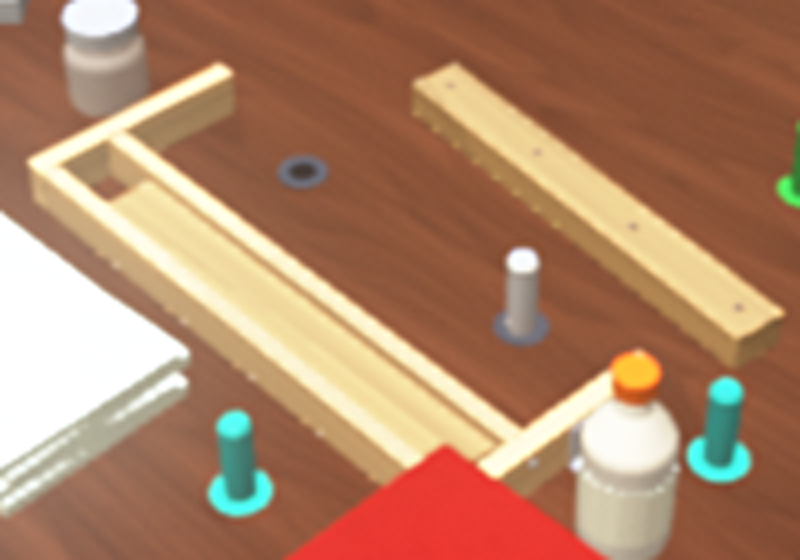

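View pics/cr2.png

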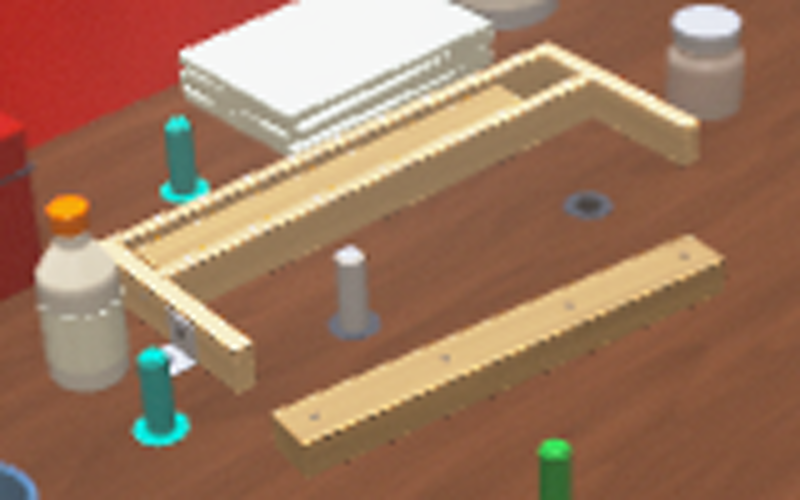

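The crops confirm the grey steel post (crop 1 at 521,300, crop 2 at 352,290) on the rack's front line. The empty socket is in crop 1 at (302,172) and crop 2 at (588,206). Next I'll measure.

```bash
python3 - <<'E'
from h import *
import pickle
C=pickle.load(open('c0.pkl','rb'));S,D=C['scene'],C['side']
P={'stake_top':((523,258),(350,254)),'stake_base':((520,328),(355,325)),'socket':((302,172),(588,206)),
'L-y_rack':((413,84),(690,235)),'L-y_rob':((458,64),(723,260)),'L+y_rob':((783,314),(307,447)),'L+y_rack':((738,342),(273,412)),
'board-y_tip':((222,64),(698,123)),'bb-y':((130,134),(598,80)),'bb+y':((522,430),(177,278))}
f=lambda p,s:(np.array(p)/s+(180,170))
R={}
for k,(a,b) in P.items():
    p,e=tri(S,f(a,4),D,f(b,5));R[k]=p;print(k,p.round(4),'miss',round(e,4))
a=lambda u,v:np.degrees(np.arctan2(*(R[u]-R[v])[:2][::-1]))
print('lath',a('L+y_rack','L-y_rack'),a('L+y_rob','L-y_rob'),'front',a('stake_base','socket'),'bb',a('bb+y','bb-y'))
for u,v in(('L+y_rack','L-y_rack'),('L+y_rob','L-y_rob'),('L+y_rack','L+y_rob'),('L-y_rack','L-y_rob'),('stake_base','socket')):print(u,v,np.linalg.norm(R[u]-R[v]))
print('side +y tips z36',onz(D,[f((252,347),5),f((236,358),5)],.036),'scene tips -y',onz(S,[f((222,64),4),f((234,72),4)],.036))
E
```

```text
stake_top [0.5908 0.1512 0.0576] miss 0.0037
stake_base [ 0.5913  0.1506 -0.0021] miss 0.0046
socket [ 0.5814 -0.0688 -0.0012] miss 0.0036
L-y_rack [ 0.4759 -0.0622  0.0253] miss 0.0047
L-y_rob [ 0.4372 -0.0534  0.0274] miss 0.0038
L+y_rob [0.4869 0.2789 0.0244] miss 0.0051
L+y_rack [0.5274 0.2737 0.0253] miss 0.0071
board-y_tip [ 0.5652 -0.1711  0.0339] miss 0.0029
bb-y [ 0.6622 -0.1605  0.0324] miss 0.0108
bb+y [0.6812 0.2324 0.0317] miss 0.0078
lath 81.28134194246384 81.49738511396143 front 87.42005176008794 bb 87.23899853512107
L+y_rack L-y_rack 0.33986446311933244
L+y_rob L-y_rob 0.3360577593229657
L+y_rack L+y_rob 0.040847480899786154
L-y_rack L-y_rob 0.03971397241746798
stake_base socket 0.2196591952691029
side +y tips z36 [[0.5805971  0.24395641 0.036     ]
 [0.57859434 0.25877384 0.036     ]] scene tips -y [[ 0.5680265  -0.16665944  0.036     ]
 [ 0.56848421 -0.15268661  0.036     ]]
```

```bash
cat >> h.py <<'E'
O=np.array([.5864,.0409]);ang=np.radians(-2.6)
ex=np.array([np.cos(ang),np.sin(ang)]);ey=np.array([-np.sin(ang),np.cos(ang)])
def torack(p): d=np.atleast_2d(p)[:,:2]-O; return np.c_[d@ex,d@ey]
def toworld(r): r=np.atleast_2d(r); return O+r[:,:1]*ex+r[:,1:2]*ey
def wood(c):
    h=cv2.cvtColor(c['color'],cv2.COLOR_RGB2HSV)
    m=cv2.inRange(h,(14,60,110),(30,190,255)); return cv2.morphologyEx(m,cv2.MORPH_CLOSE,np.ones((3,3)))
def slice_(cs,z=.027,debug=None):
    # footprint at height z seen as wood by all given cameras, 1 mm grid in rack frame
    xs=np.arange(-.25,.17,.001);ys=np.arange(-.32,.32,.001)
    g=np.stack(np.meshgrid(xs,ys,indexing='ij'),-1).reshape(-1,2)
    X=np.c_[toworld(g),np.full(len(g),z)];out=np.full((len(xs),len(ys)),255,np.uint8)
    for c in cs:
        uv=proj(c,X).astype(np.float32).reshape(len(xs),len(ys),2)
        out&=(cv2.remap(wood(c),uv[...,0],uv[...,1],1)>127).astype(np.uint8)*255
    out=cv2.morphologyEx(out,cv2.MORPH_OPEN,np.ones((5,5)))
    if debug: cv2.imwrite('pics/'+debug,out[::-1,::-1])
    n,l,s,_=cv2.connectedComponentsWithStats(out);res=[]
    for i in range(1,n):
        if s[i,4]>1500:
            p=np.argwhere(l==i)[:,::-1].astype(np.float32)
            (cy,cx),wh,a=cv2.minAreaRect(p);q=np.cov(p.T);w,v=np.linalg.eigh(q);v=v[:,1]*np.sign(v[1,1] if abs(v[1,1])>abs(v[0,1]) else v[0,1])
            th=np.degrees(np.arctan2(v[1],v[0]));cx=xs[0]+cx*.001;cy=ys[0]+cy*.001
            # centre x,y (rack), tilt: + = +y end deeper in
            res.append((np.round((cx,cy),4),'tilt',round(th,2),'size',np.round(sorted(wh)),'area',s[i,4]))
    return res
E
python3 - <<'E'
from h import *
import pickle
C=pickle.load(open('c0.pkl','rb'))
for cs in (['scene','side'],['scene'],['side']):
    print(cs);[print(' ',r) for r in slice_([C[n] for n in cs],debug='sl_%s.png'%cs[0] if len(cs)==2 else None)]
S,D=C['scene'],C['side'];f=lambda p,s:(np.array(p)/s+(180,170))
for k,a,b in (('teal',(718,458),(160,428)),('green',(800,188),(555,520)),('glue',(630,540),(85,370)),):
    p,e=tri(S,f(a,4),D,f(b,5));print(k,p.round(3),torack(p).round(3),e)
print(torack([.4819,.1093]))
E
```

```text
['scene', 'side']
  (array([-0.1043,  0.0672]), 'tilt', np.float64(5.73), 'size', array([ 48., 352.]), 'area', np.int32(15746))
  (array([ 0.1247, -0.0294]), 'tilt', np.float64(7.84), 'size', array([174., 441.]), 'area', np.int32(29767))
['scene']
  (array([-0.0953,  0.0705]), 'tilt', np.float64(6.48), 'size', array([ 65., 361.]), 'area', np.int32(22052))
  (array([ 0.1239, -0.0316]), 'tilt', np.float64(8.35), 'size', array([176., 445.]), 'area', np.int32(30543))
['side']
  (array([-0.1589, -0.2315]), 'tilt', np.float64(134.35), 'size', array([ 22., 272.]), 'area', np.int32(4394))
  (array([-0.1155,  0.0692]), 'tilt', np.float64(5.14), 'size', array([ 72., 357.]), 'area', np.int32(23799))
  (array([0.0068, 0.2109]), 'tilt', np.float64(103.9), 'size', array([40., 85.]), 'area', np.int32(2073))
  (array([ 0.068, -0.005]), 'tilt', np.float64(4.45), 'size', array([204., 486.]), 'area', np.int32(52681))
teal [ 0.594  0.314 -0.001] [[-0.005  0.273]] 0.0030675287424240904
green [0.351 0.197 0.   ] [[-0.242  0.145]] 0.002207038797819971
glue [ 0.679  0.315 -0.001] [[0.08  0.278]] 0.007320036633255585
[[-0.10749525  0.06358915]]
```

View pics/sl_scene.png

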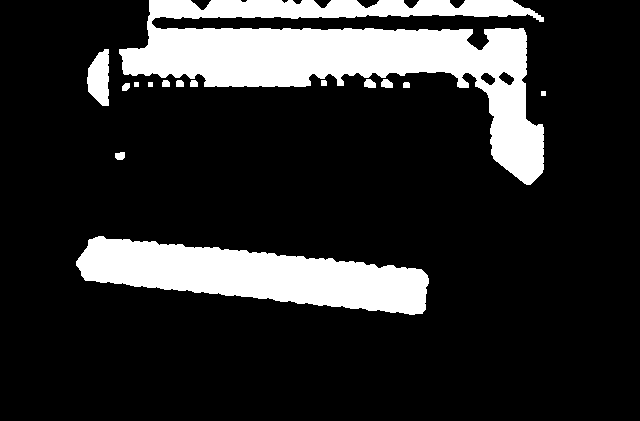

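Rack and lath fixes agree from both methods: lath centre at rack (-0.107, 0.065), tilt 6°. First I'll go to lath's +y end with the fingers shut.

Emit:
carry_out(steps=[[-1, -0.009, -0.04, 0, 0, 0, 0], [-1, -0.009, -0.045, 0, 0, 0, 0], [-1, -0.009, -0.045, 0, 0, 0, 0], [-1, -0.009, -0.045, 0, 0, 0, 0], [-1, -0.009, -0.045, 0, 0, 0, 0], [-1, -0.009, -0.045, 0, 0, 0, 0], [-1, -0.008, -0.0485, 0, 0, 0, 0], [-1, 0, 0, 0, 0, 0, 0.15], [-1, 0, 0, 0.05, 0, 0, 0], [-1, 0, 0, 0.05, 0, 0, 0], [-1, 0, 0, 0.05, 0, 0, 0], [-1, 0, 0, 0.04, 0, 0, 0], [-1, 0, 0, 0, 0, 0, 0]], grip_force=20)

```text
clock: 1.78
tcp_pos: [0.5099, 0.3121, 0.0567]
orientation: [0.002, 0.997, -0.075, -0.004]
wrist_force: [-0.1, 0.5, 0.4]
finger_gap: 0.0001
```

Emit:
carry_out(steps=[[-1, 0, 0, 0.02, 0, 0, 0], [-1, 0, 0.005, 0.01, 0, 0, 0], [-1, 0, 0.008, 0, 0, 0, 0], [-1, 0, 0.008, 0, 0, 0, 0], [-1, 0, 0.006, 0, 0, 0, 0], [-1, 0, 0.006, 0, 0, 0, 0], [-1, 0, 0.008, 0, 0, 0, 0], [-1, 0, 0.008, 0, 0, 0, 0], [-1, 0, 0.008, 0, 0, 0, 0], [-1, 0, 0.008, 0, 0, 0, 0], [-1, 0, 0.008, 0, 0, 0, 0]])

```text
clock: 3.15
tcp_pos: [0.5021, 0.2408, 0.0303]
orientation: [0.0, 0.997, -0.075, 0.0]
wrist_force: [0.5, 1.9, 1.3]
finger_gap: 0.0002
```

Emit:
carry_out(steps=[[-1, 0, 0.01, 0, 0, 0, 0], [-1, 0, 0.01, 0, 0, 0, 0], [-1, 0, 0.01, 0, 0, 0, 0], [-1, 0, 0.01, 0, 0, 0, 0], [-1, 0, 0.01, 0, 0, 0, 0], [-1, 0, 0.01, 0, 0, 0, 0], [-1, 0, 0.01, 0, 0, 0, 0], [-1, 0, 0.01, 0, 0, 0, 0], [-1, 0, 0.008, 0, 0, 0, 0], [-1, 0, 0, 0, 0, 0, 0], [-1, 0, -0.03, 0, 0, 0, 0], [-1, 0, 0, -0.05, 0, 0, 0], [-1, 0, 0, -0.06, 0, 0, 0], [-1, -0.04, -0.03, -0.05, 0, 0, 0]])

```text
clock: 4.9
tcp_pos: [0.4646, 0.215, 0.187]
orientation: [-0.0, 0.997, -0.077, 0.002]
wrist_force: [0.1, 0.3, 0.6]
finger_gap: 0.0001
```

```bash
python3 - <<'E'
from h import *
C={n:cam(n) for n in('scene','side')}
for r in slice_([C['scene'],C['side']],debug='sl1.png'):print(r)
save(C['scene'],'s1.png',(130,130,430,350),2.6)
print(env.get_state()['tcp_pos'])
E
```

```text
(array([-0.1199, -0.0675]), 'tilt', np.float64(5.99), 'size', array([ 48., 352.]), 'area', np.int32(15766))
(array([ 0.065 , -0.1525]), 'tilt', np.float64(53.42), 'size', array([142., 153.]), 'area', np.int32(9296))
(array([0.127 , 0.0915]), 'tilt', np.float64(-1.23), 'size', array([ 86., 217.]), 'area', np.int32(12396))
(array([ 0.1617, -0.1643]), 'tilt', np.float64(1.64), 'size', array([ 20., 120.]), 'area', np.int32(1571))
[0.46286118 0.21793531 0.18966268]
```

View pics/s1.png

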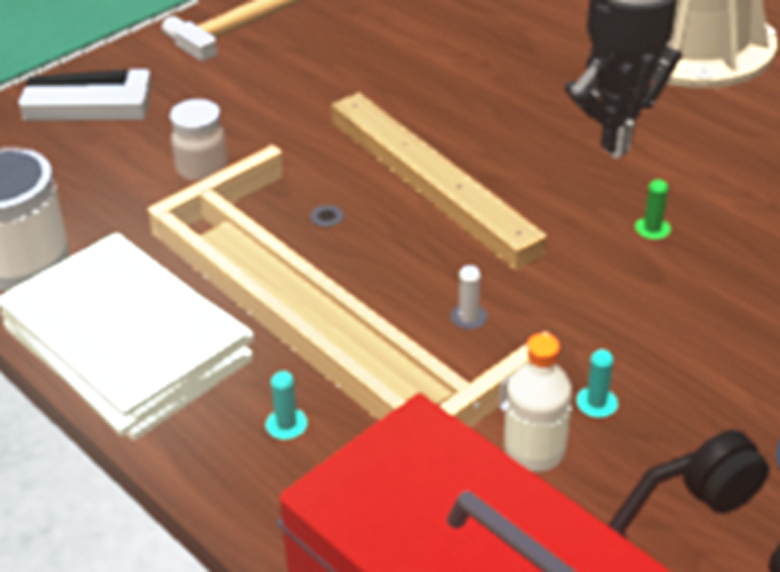

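Tracking works: lath centre at rack (-0.122, -0.069), tilt 6°, with the end clear of the stake on its -y side. Next I'll push the near face off-centre, so the lath advances and turns.

Emit:
carry_out(steps=[[-1, -0.005, 0.0415, 0, 0, 0, 0], [-1, -0.005, 0.0415, 0, 0, 0, 0], [-1, -0.005, 0.0415, 0, 0, 0, 0], [-1, -0.004, 0.0415, 0, 0, 0, 0], [-1, 0, 0, 0.05, 0, 0, 0], [-1, 0, 0, 0.05, 0, 0, 0], [-1, 0, 0, 0.04, 0, 0, 0], [-1, 0, 0, 0.02, 0, 0, 0], [-1, 0.008, -0.001, 0, 0, 0, 0], [-1, 0.007, -0.001, 0, 0, 0, 0], [-1, 0.006, -0.001, 0, 0, 0, 0], [-1, 0.008, -0.001, 0, 0, 0, 0], [-1, 0.008, -0.001, 0, 0, 0, 0], [-1, 0.008, -0.001, 0, 0, 0, 0], [-1, 0.008, -0.001, 0, 0, 0, 0], [-1, 0.008, -0.001, 0, 0, 0, 0], [-1, 0.008, -0.001, 0, 0, 0, 0], [-1, 0.008, -0.001, 0, 0, 0, 0], [-1, 0.008, -0.001, 0, 0, 0, 0], [-1, 0, 0, 0, 0, 0, 0]])

```text
clock: 7.5
tcp_pos: [0.5058, 0.0523, 0.0246]
orientation: [-0.0, 0.997, -0.075, 0.001]
wrist_force: [0.2, 0.4, 0.4]
finger_gap: -0.0002
```

```bash
python3 - <<'E'
from h import *
C={n:cam(n) for n in('scene','side','wrist')}
print('both');[print(r) for r in slice_([C['scene'],C['side']])]
print('scene');[print(r) for r in slice_([C['scene']])]
s=env.get_state();print(s['tcp_pos'],torack(s['tcp_pos']),s['wrist_force'])
E
```

```text
both
(array([-0.0997, -0.1491]), 'tilt', np.float64(21.92), 'size', array([ 52., 184.]), 'area', np.int32(8119))
(array([-0.0289,  0.0414]), 'tilt', np.float64(24.62), 'size', array([ 50., 102.]), 'area', np.int32(4243))
(array([ 0.0345, -0.1975]), 'tilt', np.float64(81.82), 'size', array([53., 91.]), 'area', np.int32(3521))
(array([ 0.1271, -0.0121]), 'tilt', np.float64(-3.87), 'size', array([ 90., 424.]), 'area', np.int32(23683))
scene
(array([-0.0655, -0.0626]), 'tilt', np.float64(21.71), 'size', array([ 57., 370.]), 'area', np.int32(17717))
(array([ 0.118 , -0.0274]), 'tilt', np.float64(7.42), 'size', array([178., 444.]), 'area', np.int32(33566))
[0.50454472 0.05237537 0.02447823] [[-0.08229158  0.00775036]] [-0.2956377   0.00260953  0.60284505]
```

Emit:
carry_out(steps=[[-1, -0.02, 0, -0.003, 0, 0, 0], [-1, -0.01, 0.026, 0, 0, 0, 0], [-1, 0, 0.0265, 0, 0, 0, 0], [-1, 0, 0, 0, 0, 0, 0.13], [-1, 0, 0, 0, 0, 0, 0.13], [-1, 0.006, 0, 0, 0, 0, 0], [-1, 0.006, 0, 0, 0, 0, 0], [-1, 0.006, 0, 0, 0, 0, 0], [-1, 0.007, 0, 0, 0, 0, 0], [-1, 0.007, 0, 0, 0, 0, 0], [-1, 0.007, 0, 0, 0, 0, 0], [-1, 0.007, 0, 0, 0, 0, 0], [-1, 0.007, 0, 0, 0, 0, 0], [-1, 0.007, 0, 0, 0, 0, 0], [-1, 0, 0, 0, 0, 0, 0], [-1, -0.04, 0, 0, 0, 0, 0], [-1, -0.04, 0, -0.04, 0, 0, 0]])

```text
clock: 9.78
tcp_pos: [0.4457, 0.0134, 0.0657]
orientation: [0.0, 0.979, -0.204, -0.003]
wrist_force: [0.1, 0.5, 1.0]
finger_gap: 0.0003
```

```bash
cat > look.py <<'E'
from h import *
import sys
C={n:cam(n) for n in('scene','side')}
print('both');[print(r) for r in slice_([C['scene'],C['side']])]
print('scene');[print(r) for r in slice_([C['scene']])]
s=env.get_state();print(s['clock'],s['tcp_pos'],torack(s['tcp_pos']),s['wrist_force'],s['orientation'])
if len(sys.argv)>1:
    a=cv2.cvtColor(C['scene']['color'],cv2.COLOR_RGB2BGR)[170:310,180:380];b=cv2.cvtColor(C['side']['color'],cv2.COLOR_RGB2BGR)[170:290,180:340]
    cv2.imwrite('pics/'+sys.argv[1],np.hstack([cv2.resize(a,(400,280),interpolation=2),cv2.resize(b,(373,280),interpolation=2)]))
E
python3 look.py v2.png
```

```text
both
(array([-0.08  , -0.2026]), 'tilt', np.float64(24.02), 'size', array([50., 99.]), 'area', np.int32(4307))
(array([-0.002 , -0.0174]), 'tilt', np.float64(21.83), 'size', array([ 52., 201.]), 'area', np.int32(9261))
(array([ 0.114, -0.012]), 'tilt', np.float64(-0.58), 'size', array([112., 424.]), 'area', np.int32(26967))
scene
(array([-0.0259, -0.0778]), 'tilt', np.float64(23.09), 'size', array([ 54., 373.]), 'area', np.int32(18261))
(array([ 0.118 , -0.0274]), 'tilt', np.float64(7.4), 'size', array([178., 444.]), 'area', np.int32(31699))
9.875 [0.4463013  0.01407749 0.06977064] [[-0.13873773 -0.03315019]] [ 0.93260009 -0.82680851 -0.04281451] [-1.34185338e-04  9.79209764e-01 -2.02850108e-01  2.32650289e-04]
```

View pics/v2.png

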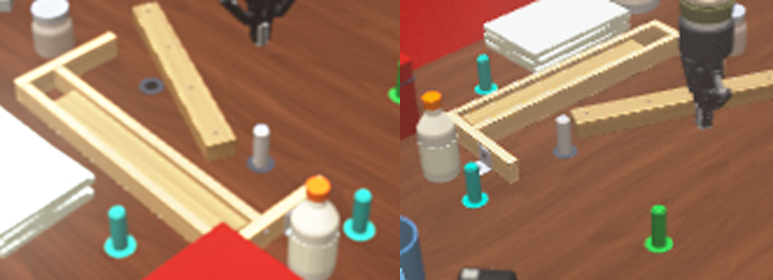

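```bash
cat > corn.py <<'E'
# top corners clicked in scene (A rack, A rob, B rack, B rob) -> pose in rack frame, stake clearance
from h import *
def pose(c,uv,z=.027):
    r=torack(onz(c,uv,z))*1000; A=r[:2].mean(0);B=r[2:].mean(0);u=(A-B)/np.linalg.norm(A-B);n=np.array([u[1],-u[0]])
    cen=(A+B)/2;A=cen+170*u;s=np.array([0,110.])
    print('corners',r.round(0).tolist(),'len',np.linalg.norm(r[:2].mean(0)-r[2:].mean(0)).round());print('cen',cen.round(),'A',A.round(),'B',(cen-170*u).round(),'tilt',np.degrees(np.arctan2(u[0],u[1])).round(1),'axis-stake dist',((A-s)@n).round(1),'s',((A-s)@u).round(1))
E
python3 - <<'E'
from corn import *
import pickle
C=pickle.load(open('c0.pkl','rb'))['scene']
f=lambda p:np.array(p)/2+(180,170)
pose(C,[f((205,147)),f((235,138)),f((134,10)),f((158,4))])
E
```

```text
corners [[52.0, 64.0], [13.0, 78.0], [-78.0, -240.0], [-115.0, -228.0]] len 331.0
cen [-32. -82.] A [34. 75.] B [ -98. -238.] tilt 22.9 axis-stake dist 45.2 s -18.9
```

Emit:
carry_out(steps=[[-1, 0, 0, -0.02, 0, 0, 0], [-1, 0.022, 0.0416, 0, 0, 0, 0], [-1, 0.022, 0.0416, 0, 0, 0, 0], [-1, 0.022, 0.0416, 0, 0, 0, 0], [-1, 0.022, 0.0416, 0, 0, 0, 0], [-1, 0.0206, 0.0416, 0, 0, 0, 0.038], [-1, 0, 0, 0.032, 0, 0, 0], [-1, 0, 0, 0.03, 0, 0, 0], [-1, 0, 0, 0, 0, 0, 0]])

```text
clock: 11.0
tcp_pos: [0.464, -0.2206, 0.0233]
orientation: [-0.001, 0.975, -0.222, -0.002]
wrist_force: [-0.9, 0.5, 1.2]
finger_gap: -0.0004
```

```bash
python3 look.py
```

```text
both
(array([-0.0307, -0.0876]), 'tilt', np.float64(22.51), 'size', array([ 52., 353.]), 'area', np.int32(16340))
(array([ 0.1251, -0.0294]), 'tilt', np.float64(7.88), 'size', array([172., 441.]), 'area', np.int32(30020))
scene
(array([-0.0262, -0.0785]), 'tilt', np.float64(23.09), 'size', array([ 54., 374.]), 'area', np.int32(18304))
(array([ 0.1241, -0.0318]), 'tilt', np.float64(8.4), 'size', array([175., 445.]), 'area', np.int32(30654))
11.1 [ 0.46581243 -0.22147932  0.02578814] [[-0.10856113 -0.26757943]] [1.08044851 0.3676026  0.67401756] [ 5.75496336e-05  9.75023272e-01 -2.22102675e-01  1.29920943e-04]
```

Emit:
carry_out(steps=[[-1, 0, -0.006, 0, 0, 0, 0], [-1, 0, -0.006, 0, 0, 0, 0], [-1, 0, -0.006, 0, 0, 0, 0], [-1, 0, -0.007, 0, 0, 0, 0], [-1, 0, -0.007, 0, 0, 0, 0], [-1, 0, -0.007, 0, 0, 0, 0], [-1, 0, -0.007, 0, 0, 0, 0], [-1, 0, -0.007, 0, 0, 0, 0], [-1, 0, -0.007, 0, 0, 0, 0], [-1, 0, -0.007, 0, 0, 0, 0], [-1, 0, -0.006, 0, 0, 0, 0], [-1, 0, 0, 0, 0, 0, 0]])

```text
clock: 12.6
tcp_pos: [0.4972, -0.1546, 0.0254]
orientation: [-0.0, 0.975, -0.222, -0.0]
wrist_force: [0.2, 0.7, -0.3]
finger_gap: 0.0002
```

```bash
python3 look.py v3.png
```

```text
both
(array([ 0.1024, -0.0313]), 'tilt', np.float64(15.68), 'size', array([251., 440.]), 'area', np.int32(47018))
scene
(array([ 0.1018, -0.0326]), 'tilt', np.float64(15.29), 'size', array([251., 443.]), 'area', np.int32(49214))
12.7 [ 0.49696644 -0.15498204  0.02531996] [[-0.0804557  -0.19973737]] [ 0.63518308  0.42767817 -0.12034037] [-2.92374450e-04  9.75062973e-01 -2.21928131e-01 -1.30910614e-04]
```

View pics/v3.png

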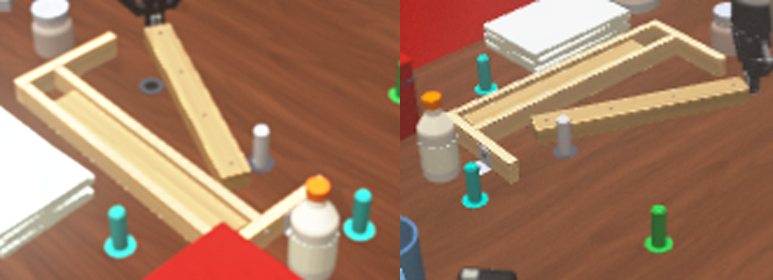

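Lath's +y end is behind the stake at about (238,170) in the left half. I'll push it a little further.

Emit:
carry_out(steps=[[-1, 0, -0.006, 0, 0, 0, 0], [-1, 0, -0.006, 0, 0, 0, 0], [-1, 0, 0, 0, 0, 0, 0]])

```text
clock: 13.08
tcp_pos: [0.5024, -0.144, 0.0255]
orientation: [-0.0, 0.975, -0.222, 0.0]
wrist_force: [0.6, -0.2, -0.3]
finger_gap: 0.0002
```

```bash
python3 - <<'E'
from h import *
C={n:cam(n) for n in('scene','side','wrist')}
im=[cv2.cvtColor(C[n]['color'],cv2.COLOR_RGB2BGR) for n in('scene','side')]
cv2.imwrite('pics/v4.png',np.hstack([cv2.resize(im[0][175:265,225:325],(400,360),interpolation=2),cv2.resize(im[1][170:260,230:330],(400,360),interpolation=2)]))
s=env.get_state();print(s['tcp_pos'],torack(s['tcp_pos']),s['wrist_force'])
import pickle;pickle.dump(C,open('c4.pkl','wb'))
E
```

```text
[ 0.50234189 -0.14445805  0.02553964] [[-0.07556318 -0.18898036]] [-0.71996917 -0.56837616  0.71919597]
```

View pics/v4.png

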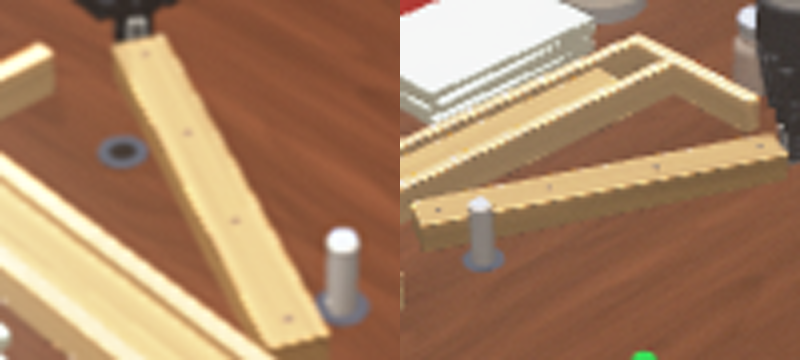

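```bash
python3 - <<'E'
from corn import *
import pickle
C=pickle.load(open('c4.pkl','rb'))
f=lambda p:np.array(p)/4+(225,175); g=lambda p:np.array(p)/4+(230,170)
pose(C['scene'],[f((270,350)),f((328,330)),f((113,44)),f((163,35))])
print(torack(onz(C['side'],[g((12,205)),g((24,223)),g((373,135)),g((385,153))],.027)))
E
```

```text
corners [[81.0, 132.0], [43.0, 143.0], [-55.0, -182.0], [-89.0, -166.0]] len 339.0
cen [ -5. -18.] A [ 62. 138.] B [ -72. -175.] tilt 23.3 axis-stake dist 46.1 s 50.1
[[ 0.07501293  0.12663219]
 [ 0.04590543  0.13531197]
 [-0.0573651  -0.18642192]
 [-0.08605979 -0.1722799 ]]
```

Step 1 looks met: lath's +y end at rack (61, 135) mm, the other end at (-72, -177) mm. Now I'll swing the near end partway in.

Emit:
carry_out(steps=[[-1, 0, 0.02, 0, 0, 0, 0], [-1, -0.024, 0, 0, 0, 0, 0], [-1, -0.024, 0, 0, 0, 0, 0], [-1, 0, -0.028, 0, 0, 0, 0], [-1, 0, -0.028, 0, 0, 0, 0], [-1, 0, 0, 0, 0, 0, -0.15], [-1, 0.0068, -0.0017, 0, 0, 0, 0], [-1, 0.0068, -0.0017, 0, 0, 0, 0], [-1, 0.0068, -0.0017, 0, 0, 0, 0], [-1, 0.0068, -0.0017, 0, 0, 0, 0], [-1, 0.0068, -0.0017, 0, 0, 0, 0], [-1, 0.0068, -0.0017, 0, 0, 0, 0], [-1, 0.0068, -0.0017, 0, 0, 0, 0], [-1, 0.0068, -0.0017, 0, 0, 0, 0], [-1, 0, 0, 0, 0, 0, 0]])

```text
clock: 15.1
tcp_pos: [0.5315, -0.0944, 0.0256]
orientation: [-0.0, 0.989, -0.148, 0.001]
wrist_force: [0.4, -0.1, -0.2]
finger_gap: 0.0
```

```bash
cat > top.py <<'E'
# lath dark screw/knot dots are on its axis: report bright-top corners by slice of scene only inside bay (x<86mm)
from h import *
C={n:cam(n) for n in('scene','side')}
im=[cv2.cvtColor(C[n]['color'],cv2.COLOR_RGB2BGR) for n in('scene','side')]
import sys
cv2.imwrite('pics/'+sys.argv[1],np.hstack([cv2.resize(im[0][175:265,225:325],(400,360),interpolation=2),cv2.resize(im[1][170:260,230:330],(400,360),interpolation=2)]))
import pickle;pickle.dump(C,open('c5.pkl','wb'))
s=env.get_state();print(s['clock'],s['tcp_pos'],torack(s['tcp_pos']),s['wrist_force'],s['orientation'])
E
python3 top.py v5.png
```

```text
15.2 [ 0.53066927 -0.09424668  0.02551731] [[-0.0495427  -0.13753567]] [-0.11423761 -0.24655732  0.42082523] [-3.57234193e-05  9.88927186e-01 -1.48401508e-01  1.08029467e-04]
```

View pics/v5.png

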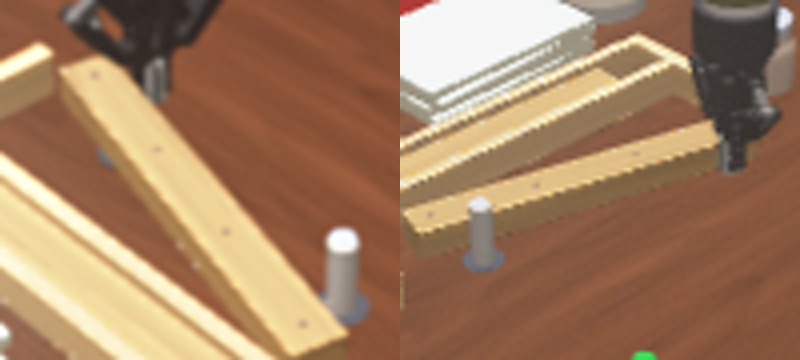

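```bash
python3 - <<'E'
from corn import *
import pickle
C=pickle.load(open('c5.pkl','rb'))
f=lambda p:np.array(p)/4+(225,175)
pose(C['scene'],[f((283,353)),f((346,332)),f((60,72)),f((107,58))])
print('dots',torack(onz(C['scene'],[f((95,76)),f((157,149)),f((226,232)),f((303,323))],.027)))
E
```

```text
corners [[77.0, 139.0], [36.0, 152.0], [-4.0, -182.0], [-40.0, -172.0]] len 332.0
cen [ 17. -16.] A [ 57. 149.] B [ -23. -181.] tilt 13.7 axis-stake dist 46.5 s 52.0
dots [[-0.01964222 -0.16056201]
 [ 0.00294553 -0.06521168]
 [ 0.02684879  0.03199308]
 [ 0.04976542  0.12822616]]
```

Emit:
carry_out(steps=[[-1, 0.0055, -0.0027, 0, 0, 0, -0.025], [-1, 0.0055, -0.0026, 0, 0, 0, -0.025], [-1, 0.0056, -0.0025, 0, 0, 0, -0.025], [-1, 0.0057, -0.0023, 0, 0, 0, -0.025], [-1, 0.0058, -0.0021, 0, 0, 0, -0.025], [-1, 0.0058, -0.0019, 0, 0, 0, -0.025], [-1, 0.0059, -0.0018, 0, 0, 0, -0.025], [-1, 0.0059, -0.0016, 0, 0, 0, 0], [-1, 0, 0, 0, 0, 0, 0]])

```text
clock: 16.32
tcp_pos: [0.5798, -0.0866, 0.0256]
orientation: [-0.0, 0.998, -0.061, 0.0]
wrist_force: [0.2, 0.5, -0.3]
finger_gap: -0.0003
```

```bash
cat > dots.py <<'E'
from h import *
import pickle
C={n:cam(n) for n in('scene','side')};pickle.dump(C,open('c6.pkl','wb'))
# scene top-down resample at z=27 mm (2 px/mm), find dark dots on wood by black-hat
c=C['scene'];xs=np.arange(-.06,.10,.0005);ys=np.arange(-.20,.20,.0005)
g=np.stack(np.meshgrid(xs,ys,indexing='ij'),-1).reshape(-1,2)
uv=proj(c,np.c_[toworld(g),np.full(len(g),.027)]).astype(np.float32).reshape(len(xs),len(ys),2)
r=cv2.remap(cv2.cvtColor(c['color'],cv2.COLOR_RGB2BGR),uv[...,0],uv[...,1],2);cv2.imwrite('pics/rect.png',cv2.resize(r[::-1,::-1],None,fx=1,fy=1))
gr=cv2.GaussianBlur(cv2.cvtColor(r,cv2.COLOR_BGR2GRAY),(5,5),0);bh=cv2.morphologyEx(gr,cv2.MORPH_BLACKHAT,cv2.getStructuringElement(2,(21,21)))
n,l,s,ce=cv2.connectedComponentsWithStats((bh>14).astype(np.uint8))
for i in range(1,n):
    if 20<s[i,4]<400: print('dot',(ys[0]+ce[i,0]*.0005).round(4),'x',(xs[0]+ce[i,1]*.0005).round(4),s[i,2:5],bh[l==i].max())
s=env.get_state();print(s['clock'],torack(s['tcp_pos']),s['tcp_pos'],s['wrist_force'],s['orientation'])
E
python3 dots.py
```

```text
dot -0.1486 x -0.0587 [11  8 56] 19
dot -0.1044 x 0.007 [ 18  12 101] 22
dot 0.1128 x 0.0211 [ 25  13 217] 33
dot -0.16 x 0.0306 [ 17  14 167] 30
dot -0.0606 x 0.0362 [ 13  12 118] 27
dot 0.0396 x 0.0425 [ 15  15 169] 39
dot 0.1388 x 0.0477 [ 14  16 168] 37
dot 0.1924 x 0.0808 [ 17  15 135] 35
dot 0.18 x 0.0794 [22  5 69] 19
dot 0.0693 x 0.0805 [26  6 80] 18
16.425 [[-0.00149478 -0.12771158]] [ 0.57911338 -0.0866123   0.02549983] [-0.58544927  0.85312511 -0.40475206] [-6.06408888e-05  9.98111248e-01 -6.14322727e-02  9.59441215e-05]
```

Both ends now read inside the bay: lath axis dots give x = 30 to 49 mm at the ends, tilt 3.3°. I'll square it a little, then push from the middle.

Emit:
carry_out(steps=[[-1, 0.005, -0.0004, 0, 0, 0, 0], [-1, 0.005, -0.0004, 0, 0, 0, 0], [-1, -0.02, 0, 0, 0, 0, 0], [-1, 0, -0.035, 0, 0, 0, -0.075], [-1, 0, -0.04, 0, 0, 0, 0], [-1, 0, -0.04, 0, 0, 0, 0], [-1, 0.006, 0, 0, 0, 0, 0], [-1, 0.006, 0, 0, 0, 0, 0], [-1, 0.006, 0, 0, 0, 0, 0], [-1, 0.006, 0, 0, 0, 0, 0], [-1, 0.006, 0, 0, 0, 0, 0], [-1, 0.006, 0, 0, 0, 0, 0], [-1, 0, 0, 0, 0, 0, 0]])

```text
clock: 18.05
tcp_pos: [0.6142, 0.028, 0.0255]
orientation: [0.0, 1.0, -0.024, 0.001]
wrist_force: [0.3, -0.3, 0.3]
finger_gap: 0.0
```

```bash
python3 dots.py
```

```text
dot -0.1769 x -0.0586 [15  9 57] 19
dot -0.1088 x -0.0038 [ 19  23 246] 31
dot -0.0114 x 0.0072 [ 26  22 175] 23
dot -0.0062 x 0.0364 [ 28  16 305] 44
dot 0.0115 x 0.0358 [13  6 36] 17
dot 0.1324 x 0.0378 [ 53  11 282] 26
dot -0.1588 x 0.06 [ 12  11 104] 25
dot -0.059 x 0.0617 [ 14  12 121] 25
dot 0.041 x 0.0621 [ 12  12 111] 29
dot 0.1409 x 0.0627 [ 13  14 139] 37
dot 0.1925 x 0.081 [ 19  16 137] 35
dot 0.1647 x 0.0806 [ 8  9 40] 22
dot 0.1122 x 0.0829 [23  6 82] 19
18.15 [[ 0.02774521 -0.01144211]] [0.6135976  0.02821106 0.02550123] [ 0.02004762 -0.34505332  0.18840322] [-1.61227264e-05  9.99711826e-01 -2.40037150e-02  2.92835582e-04]
```

Emit:
carry_out(steps=[[-1, 0.003, 0, 0, 0, 0, 0], [-1, 0.002, 0, 0, 0, 0, 0], [-1, 0.001, 0, 0, 0, 0, 0], [-1, 0, 0, 0, 0, 0, 0]])

```text
clock: 18.65
tcp_pos: [0.6193, 0.028, 0.0255]
orientation: [-0.0, 1.0, -0.024, 0.0]
wrist_force: [0.8, 0.0, -0.6]
finger_gap: 0.0
```

Emit:
carry_out(steps=[[-1, 0.001, 0, 0, 0, 0, 0], [-1, 0.001, 0, 0, 0, 0, 0], [-1, 0, 0, 0, 0, 0, 0]])

```text
clock: 19.02
tcp_pos: [0.6214, 0.0278, 0.0255]
orientation: [0.0, 1.0, -0.024, 0.0]
wrist_force: [-0.1, -0.4, -0.2]
finger_gap: -0.0003
```

```bash
python3 dots.py | grep -E "x 0.0[67]|\["
```

```text
dot -0.0713 x -0.0547 [ 5  7 24] 16
dot -0.1753 x -0.0478 [12 12 74] 19
dot -0.1086 x 0.004 [ 20  26 242] 31
dot -0.0142 x 0.0109 [10  7 43] 20
dot -0.0074 x 0.0174 [11 12 73] 21
dot -0.0749 x 0.029 [ 21  27 276] 35
dot -0.0071 x 0.0432 [ 31  18 353] 46
dot -0.0852 x 0.0446 [ 33  17 397] 50
dot 0.0114 x 0.0429 [13  8 54] 18
dot -0.1591 x 0.0674 [ 15  13 145] 32
dot -0.0582 x 0.0685 [ 12  12 111] 27
dot 0.0408 x 0.069 [ 12  11 106] 28
dot 0.1413 x 0.0697 [ 14  16 173] 41
dot 0.1924 x 0.0809 [ 19  15 138] 34
dot 0.1648 x 0.0803 [ 8  7 36] 23
19.125 [[ 0.03557692 -0.01146654]] [0.62142014 0.02783139 0.02553844] [0.19392389 0.31083921 0.40354541] [ 2.13061769e-05  9.99711890e-01 -2.40022281e-02  1.73195961e-04]
```

Emit:
carry_out(steps=[[-1, 0.001, 0, 0, 0, 0, 0], [-1, 0, 0, 0, 0, 0, 0]])

```text
clock: 19.38
tcp_pos: [0.6223, 0.0278, 0.0256]
orientation: [0.0, 1.0, -0.024, 0.0]
wrist_force: [-0.6, -0.0, -0.7]
finger_gap: 0.0
```

Emit:
carry_out(steps=[[-1, 0.001, 0, 0, 0, 0, 0], [-1, 0, 0, 0, 0, 0, 0]])

```text
clock: 19.62
tcp_pos: [0.6234, 0.0277, 0.0255]
orientation: [0.0, 1.0, -0.024, 0.0]
wrist_force: [-1.3, -1.1, 0.4]
finger_gap: -0.0002
```

Emit:
carry_out(steps=[[-1, 0.001, 0, 0, 0, 0, 0], [-1, 0, 0, 0, 0, 0, 0]])

```text
clock: 19.88
tcp_pos: [0.6236, 0.0277, 0.0255]
orientation: [0.0, 1.0, -0.024, -0.001]
wrist_force: [-3.8, -0.2, 2.9]
finger_gap: -0.0002
```

```bash
python3 dots.py | grep -E "x 0.0[67]|^[0-9]"; cp c6.pkl c7.pkl; python3 - <<'E'
from h import *
import pickle
C=pickle.load(open('c6.pkl','rb'))
im=[cv2.cvtColor(C[n]['color'],cv2.COLOR_RGB2BGR) for n in('scene','side')]
cv2.imwrite('pics/v8.png',np.hstack([cv2.resize(im[0][185:285,200:300],(400,400),interpolation=2),cv2.resize(im[1][170:270,220:320],(400,400),interpolation=2)]))
E
```

```text
dot 0.1408 x 0.0706 [ 14  14 155] 36
dot -0.1594 x 0.0705 [ 16  11 130] 26
dot -0.059 x 0.0705 [ 13  11 116] 29
dot 0.0405 x 0.0706 [ 13  12 116] 29
19.975 [[ 0.03777633 -0.01155099]] [0.62361346 0.02764725 0.02550037] [-4.24270618 -0.37360684  3.52831111] [ 1.01320150e-04  9.99711126e-01 -2.40283463e-02 -5.41887377e-04]
```

View pics/v8.png

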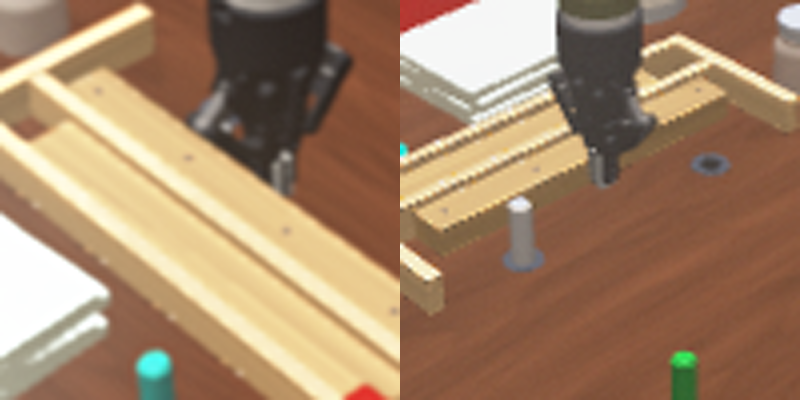

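The lath lies flush on the board: all four axis dots read x = 70.5 mm, and a 4 N reaction shows contact. Backing off now.

Emit:
carry_out(steps=[[-1, -0.005, 0, 0, 0, 0, 0], [-1, -0.02, 0, 0, 0, 0, 0], [-1, -0.03, 0, 0, 0, 0, 0], [-1, -0.03, 0, -0.03, 0, 0, 0], [-1, -0.03, 0, -0.05, 0, 0, 0], [-1, -0.03, 0, -0.05, 0, 0, 0], [-1, 0, 0, -0.05, 0, 0, 0], [-1, 0, 0, 0, 0, 0, 0], [-1, 0, 0, 0, 0, 0, 0]])

```text
clock: 21.1
tcp_pos: [0.48, 0.0347, 0.2055]
orientation: [-0.0, 1.0, -0.024, 0.001]
wrist_force: [-0.2, -0.1, -1.3]
finger_gap: 0.0001
```

```bash
python3 dots.py | grep -E "x 0.0[67]|^[0-9]"; python3 - <<'E'
from h import *
import pickle
C=pickle.load(open('c6.pkl','rb'));c0=pickle.load(open('c0.pkl','rb'))
for n in C:
    d=np.abs(C[n]['color'].astype(int)-c0[n]['color']).max(2)>45
    k,l,s,_=cv2.connectedComponentsWithStats(cv2.morphologyEx(d.astype(np.uint8),cv2.MORPH_OPEN,np.ones((3,3))))
    print(n,[list(map(int,r)) for r in s[1:] if r[4]>25])
save(C['scene'],'end.png',None,1.42)
E
```

```text
dot -0.059 x 0.0704 [ 13  12 115] 28
dot 0.1407 x 0.0706 [ 14  14 144] 33
dot -0.1593 x 0.0706 [ 14  11 115] 23
dot 0.0405 x 0.0706 [ 12  12 102] 27
21.2 [[-0.10707546 -0.01102184]] [0.47893478 0.03474677 0.20418174] [ 0.45790835 -0.39230548 -1.12470055] [-1.16989153e-04  9.99711492e-01 -2.40046478e-02 -8.33685306e-04]
scene [[242, 0, 28, 20, 403], [284, 0, 11, 14, 89], [292, 0, 30, 37, 521], [425, 0, 18, 97, 1074], [484, 0, 17, 88, 754], [326, 4, 11, 29, 169], [272, 8, 5, 8, 38], [280, 15, 7, 5, 26], [242, 17, 54, 59, 1597], [262, 21, 7, 27, 171], [295, 33, 43, 37, 876], [315, 64, 11, 8, 63], [294, 70, 30, 16, 314], [246, 75, 83, 82, 3629], [284, 186, 91, 73, 1430], [218, 202, 92, 67, 1167]]
side [[262, 0, 131, 154, 8037], [437, 0, 31, 41, 970], [398, 37, 42, 174, 3344], [384, 51, 8, 17, 101], [327, 56, 30, 83, 1784], [367, 65, 27, 99, 1498], [392, 86, 5, 19, 76], [393, 112, 11, 42, 268], [290, 137, 14, 5, 48], [283, 148, 29, 39, 452], [343, 159, 15, 17, 142], [399, 160, 11, 40, 253], [383, 170, 9, 39, 201], [225, 191, 74, 36, 570], [405, 206, 11, 54, 338], [236, 217, 87, 41, 747], [415, 216, 14, 50, 439], [389, 291, 11, 7, 46]]
```

View pics/end.png

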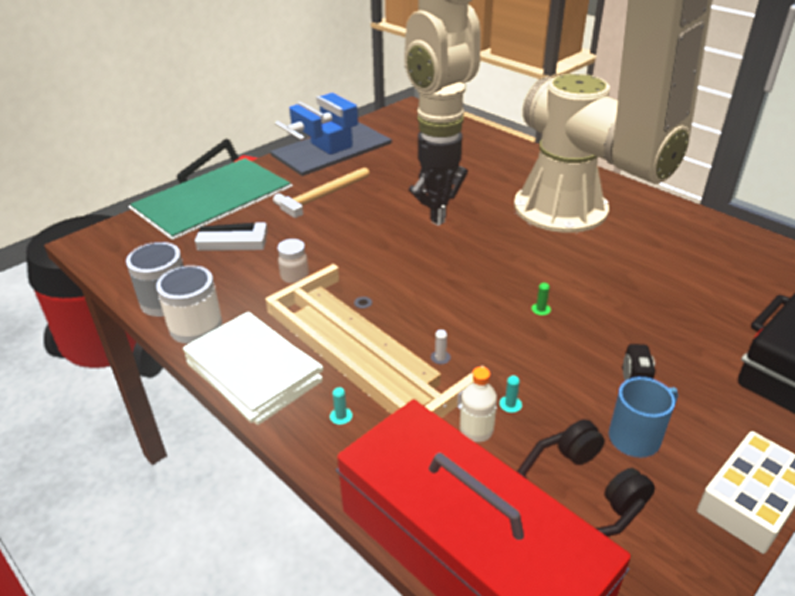

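The picture shows the lath flat in the bay behind the stake at (440,347), against the board. The bystanders are unmoved, the only image differences are the arm and the lath, and the hand is clear at (438,210).

```bash
python3 -c "
from workcell import env
print(env.hand_in())"
```

```text
the job is handed in; nothing more can be done
None
```

The lath now lies flat in the front bay, behind the steel stake and flush against the board. I handed the job in at about 21 s of the 64 s allowed; no verdict was reported.

**What I did:** with the fingers shut, I first slid the lath clear of the stake. I then turned it about 23° and pushed its +y end in behind the stake, to about rack (61, 135) mm with the other end at (-72, -177) mm. After that I swung the near end in and pushed from the middle until it met the board.

**Last checks after backing off:**
- **Position:** four marks along the lath's axis all read rack x = 70.4 to 70.6 mm, with a target of 60 to 78 mm. The tilt is about 0°.
- **Force:** at the board I measured about 4 N along the push at the wrist (about 5.5 N in all). The other readings, taken between pushes, were under about 3 N.
- **Surroundings:** comparing the first and last images showed changes only at the lath and the arm, so the bystanders had not moved. The hand is clear, about 0.2 m up.

**Disagreement:** the two fixed cameras differed by 3 to 5 mm on most points, and by up to 11 mm on the board's edge. I therefore relied on the felt contact with the board and on the finger position, which agreed with the images to within about 2 mm.

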